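# Register a printing block in the corner of the bed and hold it

### The job

Pick up the hand printing block with the blue grip, set it flat on the registration bed with its red-dotted corner in the corner of the two metal fences, and press it in so that it lies square and firmly against both fences at once. Finish while still holding it pressed there with the gripper: do not let go. Leave the yellow block, the small jar and the stone where they are.

Things in the scene. Friction and masses are not known exactly. Their poses are not given: they have to be found in the camera images.
- block_blue: the block to register: a hand printing block 50 x 70 x 20 mm, pale wood, 7 mm blue layer below; on top a centred blue grip bar 14 mm thick (block x), 46 mm long (block y), from z = 20 to 44 mm. Origin: centre of the underside; x along the short side, y along the long side, z up. Red dot on top at the corner x = +25, y = +35 mm. 0.1 to 0.2 kg, loose, flat on the table.
- block_blue_corner (a point): the lower end of the blue block's marked corner edge (under the red dot), at x = +25, y = +35, z = 0 mm of the block
- bed: registration bed, fixed: brown wooden board 150 x 150 x 10 mm on the stone slab (slab top z = 16 mm), with two rigid aluminium fences 12 mm wide, 14 mm tall above the board. Origin: centre of the board's underside; board top at z = 10 mm. Inner face of the far fence at bed x = +60 mm, of the left fence at y = +60 mm; the other sides are open.
- bed_corner (a point): where the planes of both inner fence faces meet the board's top (bed x = +60, y = +60, z = 10 mm), with the bed's axes. The seated blue block has its dotted corner here and its axes parallel to the bed's (long side on the far fence). The fences stop 11 mm short of this point, so the very corner is open.
- fence_far: aluminium fence along the bed's y at its far side, rigid with the bed; same origin and axes as the bed. Inner face at x = +60 mm, from y = -69 to +49 mm, top at z = 24 mm. Friction on the block about 0.6, as on the board.
- fence_left: aluminium fence along the bed's x at its left side, rigid with the bed; same origin and axes as the bed. Inner face at y = +60 mm, from x = -69 to +49 mm, top at z = 24 mm. Friction on the block about 0.6, as on the board.
- block_yellow: bystander: the same hand printing block 50 x 70 x 20 mm, pale wood, 7 mm yellow layer below; on top a centred yellow grip bar 14 mm thick (block x), 46 mm long (block y), from z = 20 to 44 mm. Origin: centre of the underside; x along the short side, y along the long side, z up. Red dot on top at the corner x = +25, y = +35 mm. Loose on the table.
- small_jar: bystander: small glass jar with a dark lid, 39 mm across and 55 mm tall, loose, standing on the grinding slab. Origin: centre of its underside.
- stone: bystander: dark grey pumice stone, 41 x 48 x 24 mm, loose on the table top. Origin: centre of its underside.
There are look-alikes about, which are no part of the job. Leave any purple look-alike of the block_blue alone.

How it is judged:
By the outcome, as a careful person would: the job done as asked, in the order asked, and still so for the second after the job is handed in, while the arm keeps its last pose, push and grip.
It also fails if it takes over 58 s, if anything falls off the work surface, if the arm or the gripper's body presses on something with over 40 N, if the wrist force passes 120 N, or if a joint passes its speed limit or range.

### The arm

A 6-joint arm with a two-finger parallel gripper is mounted at the origin on a cart in front of the work surface, level with it; the furniture and walls round the work are solid. World frame = base frame: x ahead of the robot, y to its left, z up, the work surface at z = 0. Lengths are in m, angles in rad, forces in N, time in s.
With the tool pointing down it reaches from about 0.325 to 0.75 m from the base axis. Payload 7.6 kg.
Tool frame: the origin (TCP) lies at the very end of the fingers, on their centre line; the grasp point (between the pads) lies 19 mm behind it; z points along the fingers, y is the line along which they close (so a half turn about z gives the same grasp; the last joint's range is limited). The gripper opens to 85 mm and grips with 20 to 120 N. Pads are 22 mm wide; open, the fingers measure 114 mm over their backs; the gripper's body (76 mm by 85 mm) begins 54 mm behind the grasp point. The pads swing forward as they close: fully open they stand 13 mm farther back than shut.
Start: joints at [1.276, 0.052, 1.401, -0, 1.689, -0.07], TCP at [0.117, 0.512, 0.231] pointing down, gripper open.
Joint ranges: [-2.9, 2.9], [-0.91, 2.17], [0.12, 2.37], [-1.06, 4.2], [0.26, 2.73], [-2.93, 2.93]. Speed limits (rad/s): [2.57, 2.57, 3.01, 3.14, 3.14, 3.14].

### API

Orientations are given as a 3x3 rotation matrix whose columns are the frame's x, y, z axes.
In Python, from plant import status, grab_frame, camera_model, ctrl gives the robot as it stands.
- The arm moves only by the tool step_arm, never from a script. Its argument "plan" is a list of rows, each an object with "gripper": the opening, from 0 (shut) to 1 (fully open); "dp": the shift along the tool's x, y, z in mm, a list of three; "yaw": the turn about the tool's z in degrees. In form: [{"gripper": gripper, "dp": [x, y, z], "yaw": yaw}, ...]. A call has 1 to 8 rows; each row is the pose to reach, as a shift and turn from the pose commanded when the call began, along the tool's axes at that moment; what a row does not reach only later rows make up. A row lasts 1/8 s, in which the tool goes at most 62.5 mm and 10.7 degrees, less where a joint would pass 70% of its speed; a pose out of reach is approached as far as the arm can. A call with a gripper value outside its range is refused whole. The fingers move at their own pace and stop on an object; "squeeze" is the grip in N (left out, the last holds). Time passes only in rows, so rows that repeat a pose let the fingers close. It gives the time, the measured TCP pose, the force, the opening and the grip force at its end, in the units of the state.
- status.sense(): the state, without advancing time (a new reading comes with each control period).
- grab_frame(name): name is "side" or "top" or "wrist"; returns (picture, depth): 480x640x3 uint8, red, green, blue; 480x640 float32, m along the optical axis (not along the pixel's ray), 0 where there is no reading.
- camera_model(name): a dict with "vertical_fov" (degrees; the focal length in pixels is half the picture's height over the tangent of half this angle, whatever the lens; pixels are square), "cx", "cy" (the principal point, pixels), "k1" (the pictures are not rectified: a ray, as slopes to the right and down, at radius r is drawn at 1 + k1 r^2 times it, then the intrinsics apply), "R" (3x3) and "t" (3): a world point X has camera coordinates R X + t; the wrist camera has in their place "tool_from_camera" (4x4, takes a point from camera to tool coordinates, whose origin is the TCP and whose axes are the flange's). Camera axes: x right, y down, z forward; pixel columns grow to the right and rows downward; lengths in m; the calibration is good to about 2 mm. A picture is of the moment at which its call begins: read the wrist's pose just before it. camera_model takes no time and is no camera call.
- ctrl.job_done(): hands the job in; it is judged then, once.
The state is a dict: "clock": time; "joint_positions": joint angles; "joint_velocities": joint speeds; "joint_efforts": joint torques, N m; "eef_pos": TCP position; "orientation": TCP orientation; "ft_force": force on the tool from outside, world axes, zero at the start; "moment": the same for the moment, N m; "opening": finger opening in m; "finger_force": force on a finger pad.
Only numpy, scipy, OpenCV 4.12 (cv2) and the standard library are available. Lean on these libraries where they do the work, as an engineer would, in place of code of your own. Each camera call takes 0.05 s, during which the arm holds its last target. There are 200 camera calls.

## Working session

There is one attempt and no reset: what is moved stays moved. The work goes in short steps, Python scripts to look and compute and a tool call to move; the robot and the scene stay as the last step left them, time stands still between calls to the robot, and variables do not carry over. Pictures are saved under pics/ and viewed, at most 10 in all, crops included, and the job is handed in when it is done.

Besides the shell and the picture viewer there is one more tool, called after "Request:" in YAML: its name, and indented under it one key for each argument. step_arm: Moves the arm, as the interface text tells. Its arguments: {"type":"object","properties":{"plan":{"type":"array","items":{"type":"object","properties":{"gripper":{"type":"number"},"dp":{"type":"array","items":{"type":"number"}},"yaw":{"type":"number"}}}},"squeeze":{"type":"number"}},"required":["plan"]}

```bash
mkdir -p pics; ls; cat > h.py <<'E'
import numpy as np, cv2
from plant import status, grab_frame, camera_model, ctrl
def model(n):
    m=camera_model(n); f=240/np.tan(np.radians(m["vertical_fov"])/2)
    if "R" in m: R=np.array(m["R"]); t=np.array(m["t"])
    else:
        s=status.sense(); T=np.array(m["tool_from_camera"]); Rt=np.array(s["orientation"])
        Rwc=Rt@T[:3,:3]; p=Rt@T[:3,3]+np.array(s["eef_pos"]); R=Rwc.T; t=-R@p
    return f,m["cx"],m["cy"],m["k1"],R,t
def rays(M,uv):
    f,cx,cy,k,R,t=M; K=np.array([[f,0,cx],[0,f,cy],[0,0,1.]])
    # radial
    d=(np.asarray(uv,float).reshape(-1,2)-[cx,cy])/f; x=d.copy()
    for _ in range(30): x=d/(1+k*(x**2).sum(1,keepdims=True))
    return np.c_[x,np.ones(len(x))]
def at_depth(M,uv,z): return (rays(M,uv)*np.reshape(z,(-1,1))-M[5])@M[4]
def at_z(M,uv,zw):
    d=rays(M,uv)@M[4]; c=-M[4].T@M[5]
    return c+d*((zw-c[2])/d[:,2])[:,None]
def proj(M,X):
    f,cx,cy,k,R,t=M; c=np.atleast_2d(X)@R.T+t; s=c[:,:2]/c[:,2:]
    return s*(1+k*(s**2).sum(1,keepdims=True))*f+[cx,cy]
def save(n,im): cv2.imwrite("pics/"+n,im[...,::-1])
E
python3 - <<'E'
from h import *
import pickle
d={}
for n in ("side","top"):
    M=model(n); im,dep=grab_frame(n); d[n]=(M,im,dep)
pickle.dump(d,open("f0.pkl","wb"))
save("both0.png",cv2.resize(np.vstack([d["top"][1],d["side"][1]]),None,fx=.625,fy=.625)) 
save("top0.png",d["top"][1]); save("side0.png",d["side"][1])
for n in d: print(n,d[n][0][0],d[n][0][3], -d[n][0][4].T@d[n][0][5])
E
```

```text
pics
side 573.0470781326269 0.027176218846668886 [ 0.1765149  -1.19355398  0.85606653]
top 505.2349083434182 -0.1392441537091522 [ 0.28591303 -0.29997158  1.40741122]
```

View pics/top0.png

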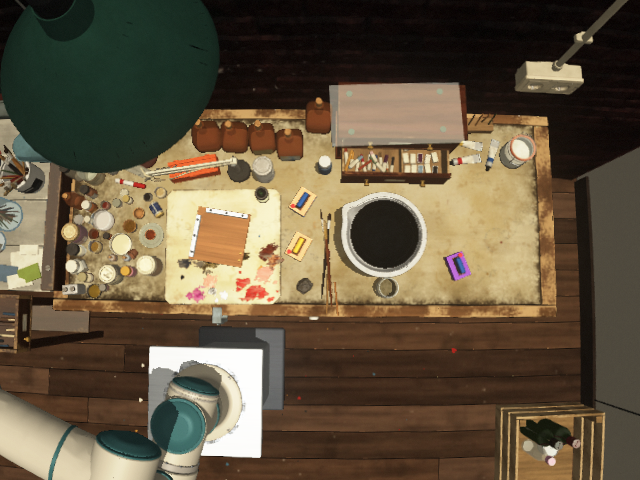

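View pics/side0.png

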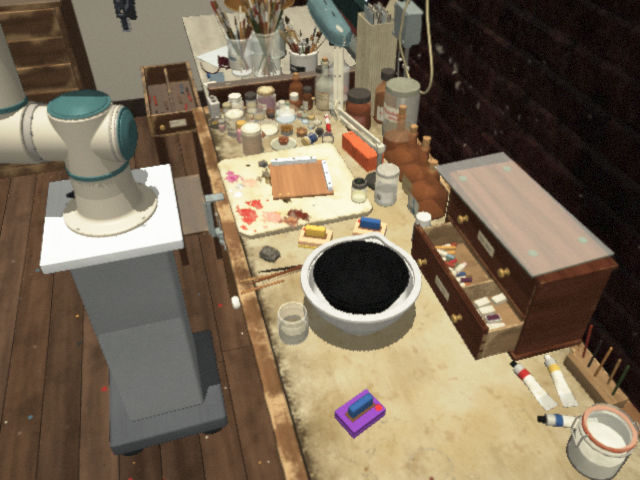

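Candidates with a blue grip: the pale-wood block at top (302,201) / side (369,228), and the purple one at top (458,266) / side (360,412). The first is pale wood, so it fits the description; the second is the purple look-alike. The bed is at top (220,236), with its far fence at the upper edge and its left fence at the left edge. I'll enlarge the crop to confirm.

```bash
python3 - <<'E'
from h import *
import pickle
d=pickle.load(open("f0.pkl","rb"))
T=d["top"][1];S=d["side"][1]
a=cv2.resize(T[180:280,180:330],(800,533),interpolation=cv2.INTER_CUBIC)[:, :]
save("crop_t.png",a)
b=cv2.resize(S[145:265,250:410],(800,600),interpolation=cv2.INTER_CUBIC); save("crop_s.png",b)
# grip bars by colour
for n in d:
    M,im,dep=d[n]; hsv=cv2.cvtColor(im,cv2.COLOR_RGB2HSV)
    for nm,lo,hi in(("blue",(100,120,50),(125,255,255)),("yellow",(20,170,150),(32,255,255)),("red",(0,190,120),(6,255,255))):
        k,l,st,c=cv2.connectedComponentsWithStats(cv2.inRange(hsv,lo,hi))
        for i in range(1,k):
            if 4<=st[i,4]<400:
                u,v=c[i]; box=(285<u<325 and 180<v<265) if n=="top" else (295<u<390 and 205<v<250)
                if box:
                    z=np.median(dep[l==i]); print(n,nm,c[i].round(1),st[i,4],at_depth(M,c[i],z).round(4)[0])
E
```

```text
side blue [369.7 222.8] 158 [ 0.5587 -0.2686  0.0392]
top blue [302.2 199.4] 59 [ 0.5615 -0.2657  0.0434]
top yellow [297.9 244.9] 75 [ 0.4355 -0.2559  0.0428]
```

View pics/crop_t.png

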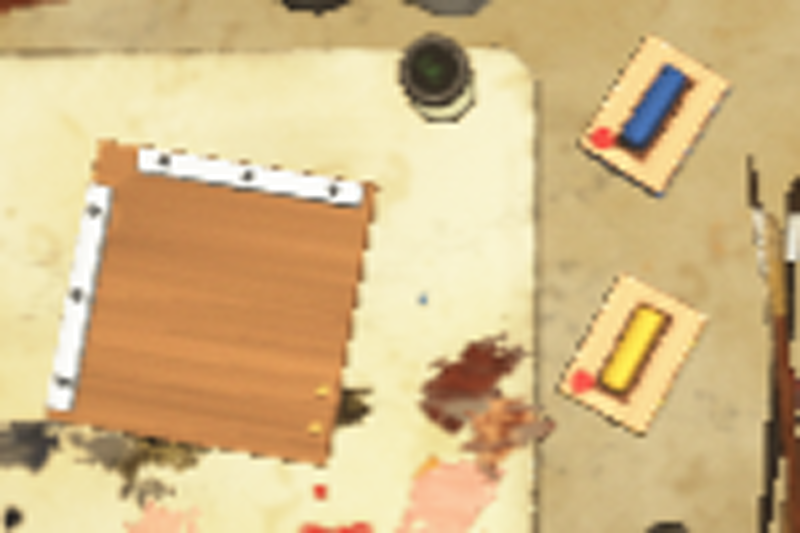

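The crop confirms it. The blue-grip pale block has its red dot at crop (602,137), on its lower-left corner. The bed's fence corner is at crop (105,175), and the jar at (437,75) is clear of both. Next I get coarse poses for the first move.

```bash
python3 - <<'E'
from h import *
import pickle
d=pickle.load(open("f0.pkl","rb"))
M=d["top"][0]; s=800/150
c=lambda *p: np.array(p)/s+[180,180]-0.4
def rep(n,p,z):
    w=at_z(M,c(*p),z); print(n,w[:,:2].round(4).tolist())
rep("block top corners",[(648,37),(730,88),(660,193),(580,143)],.02)
rep("dot",[(602,137)],.02)
rep("fence far ends inner",[(140,172),(360,207)],.026)
rep("fence left ends inner",[(108,188),(72,410)],.026)
rep("board corners R",[(372,185),(327,463),(48,418)],.026)
t=d["top"][2]; print("board z",at_depth(M,[[220,236]],t[236,220]),"blocktop",at_depth(M,[[308,198]],t[198,308]))
M2,_,t2=d["side"]; print("board z side",at_depth(M2,[[300,182]],t2[182,300]))
st=status.sense(); print(st["orientation"],st["clock"],st["opening"],st["ft_force"]); print(camera_model("wrist"))
E
```

```text
block top corners [[0.6028, -0.2613], [0.576, -0.3048], [0.5197, -0.2689], [0.5457, -0.2266]]
dot [[0.549, -0.2381]]
fence far ends inner [[0.5269, 0.0034], [0.5095, -0.113]]
fence left ends inner [[0.5183, 0.02], [0.4015, 0.0344]]
board corners R [[0.5212, -0.1189], [0.376, -0.0996], [0.3972, 0.0469]]
board z [[ 0.45970478 -0.03853042  0.02392786]] blocktop [[ 0.5697076  -0.28117151  0.02261349]]
board z side [[ 0.4516509  -0.05934093  0.03038054]]
[[-9.74838656e-01  2.22911291e-01 -3.88113690e-04]
 [ 2.22911613e-01  9.74837769e-01 -1.31813557e-03]
 [ 8.45205813e-05 -1.37148456e-03 -9.99999056e-01]] 0.1 0.08527125922020366 [ 0.30885124  0.44703624 -0.67344303]
{'vertical_fov': 67.35471155051695, 'cx': 322.1624145839991, 'cy': 236.30536132471798, 'k1': -0.054867136295755015, 'tool_from_camera': array([[-7.96216306e-04, -9.56278757e-01, -2.92455647e-01,
         7.47882836e-02],
       [ 9.99999683e-01, -7.62454434e-04, -2.29426497e-04,
         7.27832572e-04],
       [-3.58841957e-06, -2.92455737e-01,  9.56279061e-01,
        -1.41796620e-01],
       [ 0.00000000e+00,  0.00000000e+00,  0.00000000e+00,
         1.00000000e+00]])}
```

Request:
step_arm:
  plan:
    - {"dp":[-443,-444,0],"yaw":18,"gripper":1}
    - {"dp":[-443,-444,0],"yaw":18,"gripper":1}
    - {"dp":[-443,-444,0],"yaw":18,"gripper":1}
    - {"dp":[-443,-444,0],"yaw":18,"gripper":1}
    - {"dp":[-443,-444,0],"yaw":18,"gripper":1}
    - {"dp":[-443,-444,0],"yaw":18,"gripper":1}
    - {"dp":[-443,-444,0],"yaw":18,"gripper":1}
    - {"dp":[-443,-444,0],"yaw":18,"gripper":1}
  squeeze: 60

```text
clock: 1.1
eef_pos: [0.3829, 0.0861, 0.2312]
orientation: [[-0.858, 0.513, 0.0], [0.513, 0.858, 0.0], [-0.0, 0.0, -1.0]]
ft_force: [1.1, 1.1, 0.0]
opening: 0.0853
finger_force: 0.0
```

Request:
step_arm:
  plan:
    - {"dp":[-112,-57,0],"yaw":0,"gripper":1}
    - {"dp":[-112,-57,0],"yaw":0,"gripper":1}
    - {"dp":[-112,-57,0],"yaw":0,"gripper":1}
    - {"dp":[-112,-57,0],"yaw":0,"gripper":1}
    - {"dp":[-112,-57,0],"yaw":0,"gripper":1}

```text
clock: 1.72
eef_pos: [0.4489, -0.0173, 0.2314]
orientation: [[-0.859, 0.512, 0.0], [0.512, 0.859, 0.0], [-0.0, 0.0, -1.0]]
ft_force: [0.2, 0.7, 1.1]
opening: 0.0854
finger_force: 0.0
```

```bash
python3 - <<'E'
from h import *
import pickle
M=model("wrist"); im,dep=grab_frame("wrist"); pickle.dump((M,im,dep),open("w1.pkl","wb")); save("w1.png",im)
s=status.sense(); print(s["eef_pos"],s["orientation"],s["ft_force"],s["clock"])
E
```

```text
[ 0.44893251 -0.0172064   0.23153008] [[-8.59275149e-01  5.11513337e-01  5.70473293e-04]
 [ 5.11513497e-01  8.59275225e-01  1.73083131e-04]
 [-4.01659237e-04  4.40530822e-04 -9.99999822e-01]] [0.25364155 0.27053057 0.14532247] 1.775
```

View pics/w1.png

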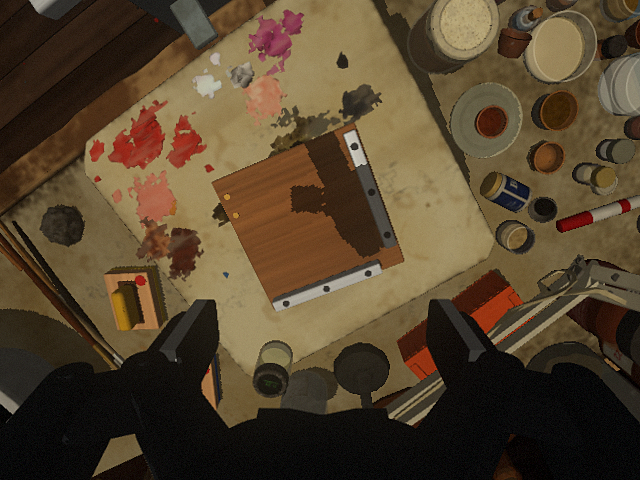

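The wrist view shows the whole bed, with the left fence at (350,130)–(397,250) and the far fence at (275,305)–(383,268). I'll fit its pose from depth and move on to the block.

```bash
cat > bed.py <<'E'
from h import *
def bedfit(M,dep):
    v,u=np.mgrid[0:480,0:640]; uv=np.c_[u.ravel(),v.ravel()]
    P=at_depth(M,uv,dep.ravel()).reshape(480,640,3); ok=dep>0
    near=ok&(np.hypot(P[...,0]-.452,P[...,1]+.037)<.125)
    zb=np.median(P[np.hypot(P[...,0]-.44,P[...,1]+.05)<.03][:,2])
    fm=near&(P[...,2]>zb+.008)&(P[...,2]<zb+.02)
    k,l,st,c=cv2.connectedComponentsWithStats(fm.astype(np.uint8))
    print("board z",zb)
    for i in range(1,k):
        if st[i,4]>300:
            q=P[l==i]; r=cv2.minAreaRect((q[:,:2]*1000).astype(np.float32)); print("fence",st[i,4],np.median(q[:,2]),r)
    bm=(near&(P[...,2]>zb-.004)&(P[...,2]<zb+.02)).astype(np.uint8)
    k,l,st,c=cv2.connectedComponentsWithStats(bm); i=1+np.argmax(st[1:,4])
    print("board",cv2.minAreaRect((P[l==i][:,:2]*1000).astype(np.float32)))
E
python3 - <<'E'
from bed import *
import pickle
M,im,dep=pickle.load(open("w1.pkl","rb")); bedfit(M,dep)
E
```

```text
board z 0.29783086346763277
fence 13969 0.3120588077922065 ((445.66943359375, -14.623069763183594), (87.73991394042969, 29.538894653320312), 58.66986846923828)
fence 3399 0.3123718229139335 ((415.03350830078125, -72.78528594970703), (14.925044059753418, 26.041547775268555), 60.138858795166016)
fence 3322 0.31231219313439834 ((482.18109130859375, 40.47089385986328), (15.287718772888184, 25.83906364440918), 59.86003494262695)
board ((446.6741638183594, -15.000129699707031), (149.707275390625, 31.815326690673828), 59.41043472290039)
```

Request:
step_arm:
  plan:
    - {"dp":[-222,-156,30],"yaw":0,"gripper":1}
    - {"dp":[-222,-156,30],"yaw":0,"gripper":1}
    - {"dp":[-222,-156,30],"yaw":0,"gripper":1}
    - {"dp":[-222,-156,30],"yaw":0,"gripper":1}
    - {"dp":[-222,-156,30],"yaw":0,"gripper":1}
    - {"dp":[-222,-156,30],"yaw":0,"gripper":1}
    - {"dp":[-222,-156,30],"yaw":0,"gripper":1}

```text
clock: 2.65
eef_pos: [0.5598, -0.2646, 0.2018]
orientation: [[-0.859, 0.512, 0.0], [0.512, 0.859, 0.0], [-0.0, 0.0, -1.0]]
ft_force: [0.4, 0.2, 0.2]
opening: 0.0855
finger_force: 0.0
```

```bash
sed -i 's/<.03\]\[:,2\])/<.03][:,2]); zz=P[...,2][near]; zb=np.median(zz[(zz>.018)\&(zz<.034)])/' bed.py
python3 - <<'E'
from bed import *
import pickle
M,im,dep=pickle.load(open("w1.pkl","rb")); bedfit(M,dep)
M=model("wrist"); im,dep=grab_frame("wrist"); pickle.dump((M,im,dep),open("w2.pkl","wb")); save("w2.png",im)
v,u=np.mgrid[0:480,0:640]; P=at_depth(M,np.c_[u.ravel(),v.ravel()],dep.ravel()).reshape(480,640,3)
near=(dep>0)&(np.hypot(P[...,0]-.561,P[...,1]+.265)<.06)
for n,a,b in(("all",.012,.06),("bar",.036,.055),("table",-.01,.008)):
    m=near&(P[...,2]>a)&(P[...,2]<b); k,l,st,c=cv2.connectedComponentsWithStats(m.astype(np.uint8)); i=1+np.argmax(st[1:,4]); q=P[l==i]
    print(n,len(q),np.percentile(q[:,2],[5,50,95]).round(4),cv2.minAreaRect((q[:,:2]*1000).astype(np.float32)))
print(status.sense()["eef_pos"])
E
```

```text
board z 0.02513440857916502
fence 1601 0.03907358167210088 ((458.63775634765625, 31.362449645996094), (12.168004989624023, 118.62544250488281), 81.172119140625)
fence 1456 0.03889435121879292 ((522.2590942382812, -55.21224594116211), (117.73281860351562, 12.807207107543945), 81.18354797363281)
board ((457.889404296875, -35.62062072753906), (150.8345489501953, 150.82412719726562), 81.1728286743164)
all 4025 [0.0179 0.0195 0.0432] ((561.6851196289062, -264.431884765625), (50.022281646728516, 70.5440673828125), 58.58639907836914)
bar 814 [0.0396 0.0425 0.044 ] ((561.5803833007812, -264.20489501953125), (13.789673805236816, 45.33664321899414), 58.7205924987793)
table 7499 [-0.0021 -0.0009  0.0003] ((560.8861694335938, -265.1971435546875), (119.51909637451172, 119.16068267822266), 15.493104934692383)
[ 0.55983543 -0.26457752  0.20203427]
```

View pics/w2.png

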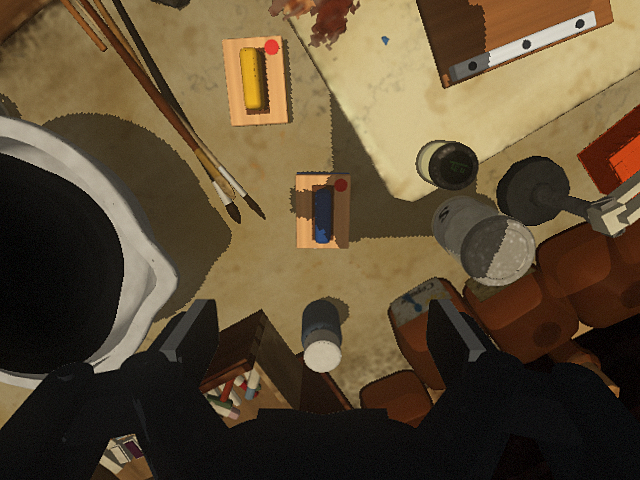

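The block is confirmed at wrist pixel (323,210), with the dot at (341,185) on the tool +x/+y side. Centre (0.5616,-0.2643), yaw 58.65°, and sizes and heights match. Bed yaw is -8.83°. Before descending I check clearance.

```bash
python3 - <<'E'
from h import *
import pickle
M,im,dep=pickle.load(open("w2.pkl","rb")); d=pickle.load(open("f0.pkl","rb"))
a=np.radians(58.65); C=np.array([.5616,-.2643]); Y=np.array([np.cos(a),np.sin(a)]); X=np.array([-Y[1],Y[0]])
v,u=np.mgrid[0:480,0:640]; uv=np.c_[u.ravel(),v.ravel()]
for n,(m,dd) in dict(w=(M,dep),top=(d["top"][0],d["top"][2]),side=(d["side"][0],d["side"][2])).items():
    P=at_depth(m,uv,dd.ravel()); P=P[(dd.ravel()>0)&(P[:,2]<.18 if n=="w" else True)]
    q=np.c_[(P[:,:2]-C)@X,(P[:,:2]-C)@Y]*1000
    s=(abs(q[:,0])<60)&(abs(q[:,1])<60)&(P[:,2]>.05); print(n,"body-zone",s.sum(),q[s].min(0) if s.any() else "",q[s].max(0) if s.any() else "", P[s,2].max() if s.any() else "")
    s=(abs(q[:,0])<20)&(abs(q[:,1])<65)&(abs(q[:,1])>30)&(P[:,2]>.01); print(n,"finger-zone",s.sum())
    s=(q[:,0]>0)&(q[:,0]<130)&(abs(q[:,1])<60)&(P[:,2]>.06); print(n,"camera side",s.sum(), q[s].min(0) if s.any() else "",P[s,2].max() if s.any() else "")
# bed corner
b=np.radians(-8.83); bx=np.array([np.cos(b),np.sin(b)]); by=np.array([-bx[1],bx[0]])
B=np.array([457.9,-35.6])
far=np.array([522.26,-55.2]); left=np.array([458.64,31.36])
print("inner face far,left in bed from board centre",(far-B)@bx-6,(left-B)@by-6)
print("seat centre",B+35*bx+25*by)
E
```

```text
w body-zone 0   
w finger-zone 128
w camera side 0  
top body-zone 216 [5.24786969 2.12226405] [59.9898044  59.95409422] 0.927548302016665
top finger-zone 13
top camera side 2656 [39.89131577 30.36372533] 0.944543585588119
side body-zone 4 [-18.27640523  -7.33759513] [14.52597475 -1.70038483] 0.052693812485603994
side finger-zone 5
side camera side 0  
inner face far,left in bed from board centre 60.60587817894387 60.279992046521485
seat centre [496.32276626 -16.2689102 ]
```

Request:
step_arm:
  plan:
    - {"dp":[-1.4,1.2,50],"yaw":0.5,"gripper":0.5}
    - {"dp":[-1.4,1.2,100],"yaw":0.5,"gripper":0.5}
    - {"dp":[-1.4,1.2,140],"yaw":0.5,"gripper":0.5}
    - {"dp":[-1.4,1.2,165],"yaw":0.5,"gripper":0.5}
    - {"dp":[-1.4,1.2,178],"yaw":0.5,"gripper":0.5}
    - {"dp":[-1.4,1.2,179],"yaw":0.5,"gripper":0.5}
    - {"dp":[-1.4,1.2,179],"yaw":0.5,"gripper":0.5}

```text
clock: 3.58
eef_pos: [0.5624, -0.266, 0.024]
orientation: [[-0.854, 0.52, 0.002], [0.52, 0.854, -0.001], [-0.003, 0.0, -1.0]]
ft_force: [0.2, -1.1, 0.9]
opening: 0.0427
finger_force: 0.0
```

Request:
step_arm:
  plan:
    - {"dp":[0,0,0],"yaw":0,"gripper":0}
    - {"dp":[0,0,0],"yaw":0,"gripper":0}
    - {"dp":[0,0,0],"yaw":0,"gripper":0}
    - {"dp":[0,0,0],"yaw":0,"gripper":0}
    - {"dp":[0,0,0],"yaw":0,"gripper":0}
    - {"dp":[0,0,0],"yaw":0,"gripper":0}
  squeeze: 60

```text
clock: 4.32
eef_pos: [0.5621, -0.2662, 0.0234]
orientation: [[-0.854, 0.521, 0.002], [0.521, 0.854, -0.001], [-0.002, 0.0, -1.0]]
ft_force: [-0.7, -0.2, 5.3]
opening: 0.0127
finger_force: 59.7
```

Gripped. I lift, then carry at 100 mm so it clears the jar, and turn on the way.

Request:
step_arm:
  plan:
    - {"dp":[0,0,-30],"yaw":0,"gripper":0}
    - {"dp":[0,0,-70],"yaw":0,"gripper":0}
    - {"dp":[0,0,-105],"yaw":0,"gripper":0}
    - {"dp":[0,0,-105],"yaw":0,"gripper":0}

```text
clock: 4.82
eef_pos: [0.5627, -0.2665, 0.1302]
orientation: [[-0.854, 0.521, 0.005], [0.521, 0.854, -0.003], [-0.005, 0.0, -1.0]]
ft_force: [0.1, 0.3, -1.7]
opening: 0.0128
finger_force: 58.8
```

Request:
step_arm:
  plan:
    - {"dp":[24,20,0],"yaw":8,"gripper":0}
    - {"dp":[54,45,0],"yaw":17,"gripper":0}
    - {"dp":[84,71,0],"yaw":27,"gripper":0}
    - {"dp":[114,96,0],"yaw":37,"gripper":0}
    - {"dp":[144,122,0],"yaw":47,"gripper":0}
    - {"dp":[172,145,0],"yaw":57,"gripper":0}
    - {"dp":[192,162,0],"yaw":67.4,"gripper":0}
    - {"dp":[192,162,0],"yaw":67.4,"gripper":0}

```text
clock: 5.82
eef_pos: [0.4806, -0.0262, 0.1251]
orientation: [[0.151, 0.989, -0.003], [0.989, -0.151, 0.001], [0.0, -0.004, -1.0]]
ft_force: [-1.0, -0.1, -2.3]
opening: 0.0127
finger_force: 58.8
```

```bash
python3 - <<'E'
from h import *
s=status.sense(); print(s)
M=model("wrist"); im,dep=grab_frame("wrist"); save("w3.png",im)
np.savez("w3.npz",im=im,dep=dep)
E
```

```text
{'clock': 5.825, 'joint_positions': array([-1.31320411e-01, -7.57005093e-03,  1.67539191e+00,  3.01283977e-04,
        1.47730802e+00,  1.99813203e-02]), 'joint_velocities': array([-0.03690014,  0.01602578, -0.03121213, -0.01523238, -0.00202939,
       -0.10999614]), 'joint_efforts': array([  1.14879269, -35.77114463, -35.10659695,   0.19087454,
         0.11187463,   1.25760242]), 'eef_pos': array([ 0.48059722, -0.02617225,  0.12512399]), 'orientation': array([[ 1.50753845e-01,  9.88565251e-01, -3.46748445e-03],
       [ 9.88571305e-01, -1.50752101e-01,  7.60560696e-04],
       [ 2.29133309e-04, -3.54251308e-03, -9.99993699e-01]]), 'ft_force': array([-0.99494586, -0.11837463, -2.34493995]), 'moment': array([-0.03835111, -0.04633901, -0.03237888]), 'finger_force': 58.829635977745056, 'opening': 0.012652799839198038}
```

View pics/w3.png

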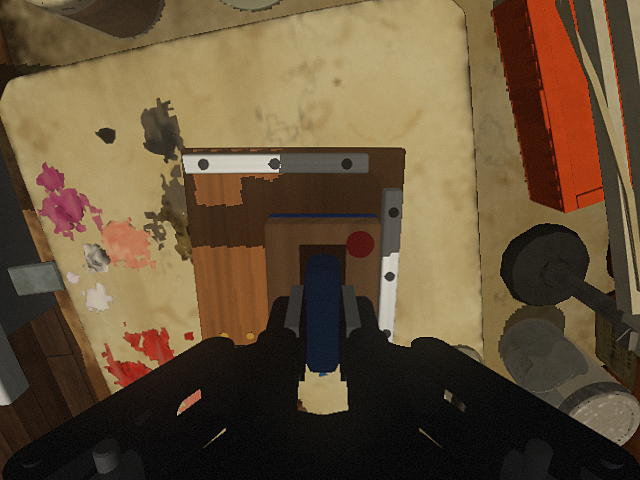

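The view shows the block held level with its dot at (360,244) toward the bed corner at about (385,180). Next I measure how it sits in the hand.

```bash
python3 - <<'E'
from h import *
M=model("wrist"); z=np.load("w3.npz"); dep=z["dep"]
v,u=np.mgrid[0:480,0:640]; P=at_depth(M,np.c_[u.ravel(),v.ravel()],dep.ravel()).reshape(480,640,3)
s=status.sense(); R=np.array(s["orientation"]); Q=(P-np.array(s["eef_pos"]))@R*1000  # tool mm
# block top: tool z ~ 0..8 
m=(dep>0)&(abs(Q[...,2]-3)<7)&(abs(Q[...,1])<45)&(Q[...,0]>14)&(Q[...,0]<60)
q=Q[m]; print(m.sum(),q.min(0),q.max(0),np.median(q,0))
A=np.c_[q[:,:2],np.ones(len(q))]; print("plane z=ax+by+c",np.linalg.lstsq(A,q[:,2],rcond=None)[0])
c=lambda a:np.percentile(a,[1,50,99]).round(1)
e=q[(q[:,0]>26)&(q[:,0]<32)]; print("y extent",c(e[:,1])); e=q[abs(q[:,1])<15]; print("x extent",c(e[:,0]))
# front edge angle
pts=[(q[abs(q[:,1]-y)<1,0].max(),y) for y in range(-22,23,4) if (abs(q[:,1]-y)<1).any()]
p=np.array(pts); print(np.polyfit(p[:,1],p[:,0],1),p.round(1).tolist())
E
```

```text
5594 [ 14.01449071 -25.02701206  -3.99088766] [36.74726234 25.31681105  9.99982225] [27.34469588  0.31459319  4.0693624 ]
plane z=ax+by+c [ 0.0738971  -0.00355004  2.08794084]
y extent [-24.    0.3  24.4]
x extent [14.5 27.8 36.5]
[8.41094516e-04 3.66368215e+01] [[36.6, -22.0], [36.7, -18.0], [36.6, -14.0], [36.6, -10.0], [36.6, -6.0], [36.6, -2.0], [36.6, 2.0], [36.7, 6.0], [36.6, 10.0], [36.6, 14.0], [36.7, 18.0], [36.6, 22.0]]
```

Request:
step_arm:
  plan:
    - {"dp":[0,0,25],"yaw":0.2,"gripper":0}
    - {"dp":[0,0,50],"yaw":0.2,"gripper":0}
    - {"dp":[0,0,64],"yaw":0.2,"gripper":0}
    - {"dp":[0,0,70],"yaw":0.2,"gripper":0}
    - {"dp":[0,0,72],"yaw":0.2,"gripper":0}
    - {"dp":[0,0,72],"yaw":0.2,"gripper":0}

```text
clock: 6.62
eef_pos: [0.4824, -0.0277, 0.0559]
orientation: [[0.156, 0.988, 0.001], [0.988, -0.156, -0.0], [0.0, 0.001, -1.0]]
ft_force: [-0.3, 0.4, -2.3]
opening: 0.0127
finger_force: 58.8
```

Request:
step_arm:
  plan:
    - {"dp":[0,0,4],"yaw":0,"gripper":0}
    - {"dp":[0,0,6],"yaw":0,"gripper":0}
    - {"dp":[0,0,7],"yaw":0,"gripper":0}
    - {"dp":[0,0,7],"yaw":0,"gripper":0}

```text
clock: 7.12
eef_pos: [0.4822, -0.0275, 0.0494]
orientation: [[0.156, 0.988, 0.0], [0.988, -0.156, 0.0], [0.0, 0.0, -1.0]]
ft_force: [-4.2, 1.3, 6.4]
opening: 0.013
finger_force: 60.0
```

Request:
step_arm:
  plan:
    - {"dp":[3,3,0],"yaw":0,"gripper":0}
    - {"dp":[6,6,0],"yaw":0,"gripper":0}
    - {"dp":[9,9,0],"yaw":0,"gripper":0}
    - {"dp":[10,10.5,0],"yaw":0,"gripper":0}
    - {"dp":[10,10.5,0],"yaw":0,"gripper":0}

```text
clock: 7.75
eef_pos: [0.4945, -0.0196, 0.0494]
orientation: [[0.156, 0.988, 0.001], [0.988, -0.156, -0.001], [-0.001, 0.001, -1.0]]
ft_force: [-2.4, -1.5, 4.9]
opening: 0.0125
finger_force: 59.8
```

Request:
step_arm:
  plan:
    - {"dp":[0,1.5,0],"yaw":0,"gripper":0}
    - {"dp":[0,3,0],"yaw":0,"gripper":0}
    - {"dp":[0,4,0],"yaw":0,"gripper":0}
    - {"dp":[0,4,0],"yaw":0,"gripper":0}

```text
clock: 8.25
eef_pos: [0.4966, -0.0198, 0.0494]
orientation: [[0.156, 0.988, -0.004], [0.988, -0.156, 0.0], [-0.0, -0.004, -1.0]]
ft_force: [-14.1, 0.9, 14.5]
opening: 0.0128
finger_force: 61.1
```

Request:
step_arm:
  plan:
    - {"dp":[1.5,0,0],"yaw":0,"gripper":0}
    - {"dp":[3,0,0],"yaw":0,"gripper":0}
    - {"dp":[4,0,0],"yaw":0,"gripper":0}
    - {"dp":[4,0,0],"yaw":0,"gripper":0}

```text
clock: 8.75
eef_pos: [0.4968, -0.0186, 0.0495]
orientation: [[0.157, 0.988, -0.005], [0.988, -0.157, -0.005], [-0.006, -0.004, -1.0]]
ft_force: [-16.7, -11.6, 15.2]
opening: 0.0129
finger_force: 61.2
```

Request:
step_arm:
  plan:
    - {"dp":[1,-0.5,-0.5],"yaw":0,"gripper":0}
    - {"dp":[2,-0.5,-0.5],"yaw":0,"gripper":0}
    - {"dp":[3,0,-0.5],"yaw":0,"gripper":0}
    - {"dp":[4,0,0],"yaw":0,"gripper":0}
    - {"dp":[4,0,0],"yaw":0,"gripper":0}

```text
clock: 9.38
eef_pos: [0.497, -0.0174, 0.0497]
orientation: [[0.158, 0.987, -0.006], [0.987, -0.158, -0.01], [-0.011, -0.004, -1.0]]
ft_force: [-20.2, -24.2, 17.1]
opening: 0.0125
finger_force: 61.6
```

```bash
cat > chk.py <<'E'
from bed import *
import sys
s=status.sense(); print(s["eef_pos"],s["ft_force"],s["moment"],s["joint_positions"].round(3))
M=model("wrist"); im,dep=grab_frame("wrist"); save(sys.argv[1],cv2.resize(im[110:350,190:470],(700,600),interpolation=cv2.INTER_CUBIC))
v,u=np.mgrid[0:480,0:640]; P=at_depth(M,np.c_[u.ravel(),v.ravel()],dep.ravel()).reshape(480,640,3)*1000
a=np.radians(-8.83); bx=np.array([np.cos(a),np.sin(a)]); by=np.array([-bx[1],bx[0]])
B=np.array([457.9,-35.6]); X=(P[...,:2]-B)@bx; Y=(P[...,:2]-B)@by; Z=P[...,2]
g=(dep>0)
def zs(n,x0,x1,y0,y1,z0,z1):
    m=g&(X>x0)&(X<x1)&(Y>y0)&(Y<y1)&(Z>z0)&(Z<z1)
    print(n,m.sum(),np.percentile(Z[m],[10,50,90]).round(1) if m.any() else "")
zs("board",-50,0,0,50,20,32)
for x in(14,35,55): zs("top x%d"%x,x-3,x+3,48,54,36,56); 
for y in(40,48,55): zs("top y%d"%y,14,20,y-3,y+3,36,56)
# block front (+y) and right (+x) edges, by top heights 42..50
m=g&(Z>42.5)&(Z<50)&(X>5)&(X<70)&(Y>40)&(Y<70)
for x in range(14,60,6):
    k=m&(abs(X-x)<1.5); print("x",x,"edge y",Y[k].max().round(1) if k.any() else None, end=" | ")
print()
for y in range(44,60,4):
    k=m&(abs(Y-y)<1.5); print("y",y,"x range",(X[k].min().round(1),X[k].max().round(1)) if k.any() else None, end=" | ")
f=g&(Z>36)&(Z<42.4)
k=f&(Y>57)&(Y<74)&(X>-60)&(X<5); print("\nleft fence inner",np.percentile(Y[k],[1,99]).round(1) if k.any() else None)
k=f&(X>57)&(X<74)&(Y>-60)&(Y<48); print("far fence inner",np.percentile(X[k],[1,99]).round(1) if k.any() else None)
E
python3 chk.py c1.png
```

```text
[ 0.4970375  -0.01737051  0.04969988] [-20.2078938  -24.22570747  17.1270894 ] [-3.9230756   3.35461885  0.21902934] [-0.103  0.124  1.699 -0.011  1.324  0.058]
board 8755 [24.5 25.3 26. ]
top x14 179 [44.6 45.3 46.1]
top x35 270 [44.9 46.4 53.3]
top x55 177 [44.8 45.5 46.5]
top y40 170 [44.7 45.4 46.3]
top y48 187 [44.6 45.4 46.1]
top y55 188 [44.6 45.3 46. ]
x 14 edge y 60.3 | x 20 edge y 60.4 | x 26 edge y 60.5 | x 32 edge y 60.4 | x 38 edge y 60.3 | x 44 edge y 60.2 | x 50 edge y 60.4 | x 56 edge y 60.2 | 
y 44 x range (np.float64(10.8), np.float64(60.7)) | y 48 x range (np.float64(11.1), np.float64(60.5)) | y 52 x range (np.float64(10.9), np.float64(60.9)) | y 56 x range (np.float64(11.1), np.float64(60.5)) | 
left fence inner [60.4 72.2]
far fence inner [61.7 72.3]
```

View pics/c1.png

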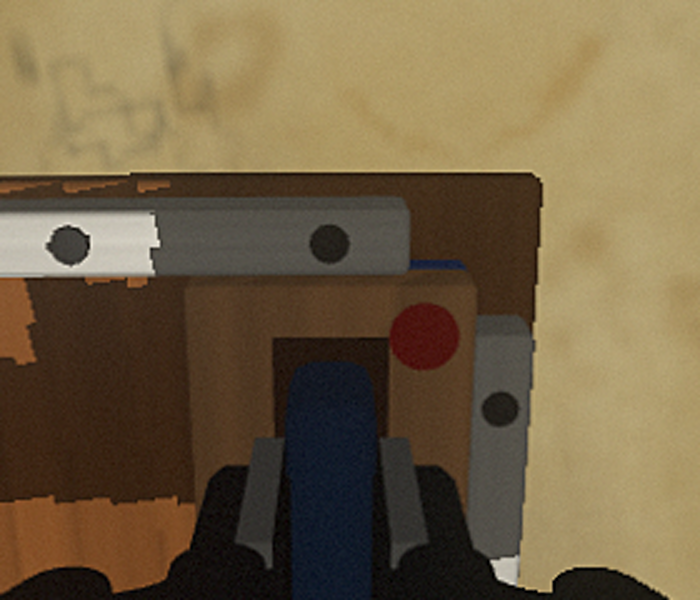

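The block is flat (top 45.3 mm, board 25.3 mm) and meets both fences within measurement. The tool has pitched about 0.6° under the push, so I add downforce, a little more push on the far fence and a firmer grip to lock it flat.

Request:
step_arm:
  plan:
    - {"dp":[0,0,1],"yaw":0,"gripper":0}
    - {"dp":[0,0.5,2],"yaw":-0.2,"gripper":0}
    - {"dp":[0.5,1.5,3],"yaw":-0.2,"gripper":0}
    - {"dp":[1,1.5,3],"yaw":-0.2,"gripper":0}
    - {"dp":[1,1.5,3],"yaw":-0.2,"gripper":0}
  squeeze: 90

```text
clock: 10.05
eef_pos: [0.4972, -0.0174, 0.0497]
orientation: [[0.155, 0.988, -0.01], [0.988, -0.155, -0.012], [-0.013, -0.008, -1.0]]
ft_force: [-42.3, -27.0, 47.5]
opening: 0.0119
finger_force: 94.5
```

```bash
python3 chk.py c2.png; python3 -c "
from h import *
s=status.sense();print(s['orientation'].round(4),s['clock'],s['finger_force'])"
```

```text
[ 0.49719216 -0.01744557  0.04965227] [-42.28618869 -26.97190058  47.46766777] [-4.34396726  7.10198469  0.05113009] [-0.102  0.128  1.695 -0.013  1.328  0.057]
board 8733 [24.5 25.3 26. ]
top x14 173 [44.5 45.4 46. ]
top x35 260 [44.9 46.3 53.2]
top x55 187 [44.8 45.4 46.2]
top y40 181 [44.8 45.5 46.2]
top y48 181 [44.5 45.3 45.9]
top y55 187 [44.6 45.4 46.3]
x 14 edge y 60.5 | x 20 edge y 60.4 | x 26 edge y 60.5 | x 32 edge y 60.4 | x 38 edge y 60.4 | x 44 edge y 60.3 | x 50 edge y 60.4 | x 56 edge y 60.6 | 
y 44 x range (np.float64(10.9), np.float64(60.8)) | y 48 x range (np.float64(11.2), np.float64(60.6)) | y 52 x range (np.float64(10.8), np.float64(61.0)) | y 56 x range (np.float64(11.1), np.float64(60.7)) | 
left fence inner [60.6 72.2]
far fence inner [61.7 72.3]
[[ 0.1547  0.9879 -0.0103]
 [ 0.9879 -0.1548 -0.0119]
 [-0.0134 -0.0083 -0.9999]] 10.1 94.4866132736206
```

To be sure the left contact is a real one, I ease the downforce and far push, push left harder, then restore.

Request:
step_arm:
  plan:
    - {"dp":[0,-2.5,-2],"yaw":0,"gripper":0}
    - {"dp":[2,-2.5,-2],"yaw":0,"gripper":0}
    - {"dp":[4,-2.5,-2],"yaw":0,"gripper":0}
    - {"dp":[4,-2.5,-2],"yaw":0,"gripper":0}

```text
clock: 10.6
eef_pos: [0.4972, -0.017, 0.0501]
orientation: [[0.156, 0.988, -0.005], [0.988, -0.156, -0.02], [-0.02, -0.002, -1.0]]
ft_force: [-23.8, -45.7, 26.0]
opening: 0.0118
finger_force: 91.6
```

Request:
step_arm:
  plan:
    - {"dp":[0,1,0],"yaw":0,"gripper":0}
    - {"dp":[0,2,1],"yaw":0,"gripper":0}
    - {"dp":[0,2,1],"yaw":0,"gripper":0}
    - {"dp":[0,2,1],"yaw":0,"gripper":0}

```text
clock: 11.1
eef_pos: [0.4972, -0.017, 0.0501]
orientation: [[0.156, 0.988, -0.011], [0.988, -0.156, -0.019], [-0.02, -0.008, -1.0]]
ft_force: [-41.3, -43.1, 42.1]
opening: 0.0119
finger_force: 93.8
```

```bash
python3 chk.py c3.png; python3 -c "
from h import *
s=status.sense();print(s['orientation'].round(4),s['clock'],s['finger_force'])"
```

```text
[ 0.49723196 -0.01703268  0.05008282] [-41.34821548 -43.09127745  42.0512222 ] [-7.2810514   6.77245805  0.16615843] [-0.097  0.127  1.694 -0.021  1.329  0.065]
board 8658 [24.5 25.3 26. ]
top x14 179 [44.6 45.4 46.2]
top x35 274 [45.  46.7 53.5]
top x55 180 [44.9 45.7 46.3]
top y40 172 [45.  45.7 46.5]
top y48 185 [44.9 45.6 46.2]
top y55 190 [44.6 45.4 46.2]
x 14 edge y 60.6 | x 20 edge y 60.4 | x 26 edge y 60.8 | x 32 edge y 60.4 | x 38 edge y 60.6 | x 44 edge y 60.5 | x 50 edge y 60.5 | x 56 edge y 60.4 | 
y 44 x range (np.float64(10.9), np.float64(60.9)) | y 48 x range (np.float64(11.2), np.float64(60.6)) | y 52 x range (np.float64(10.8), np.float64(60.9)) | y 56 x range (np.float64(11.2), np.float64(60.7)) | 
left fence inner [60.5 72.2]
far fence inner [61.8 72.3]
[[ 0.156   0.9877 -0.0105]
 [ 0.9876 -0.1561 -0.0191]
 [-0.0205 -0.0074 -0.9998]] 11.15 93.79310131072998
```

View pics/c3.png

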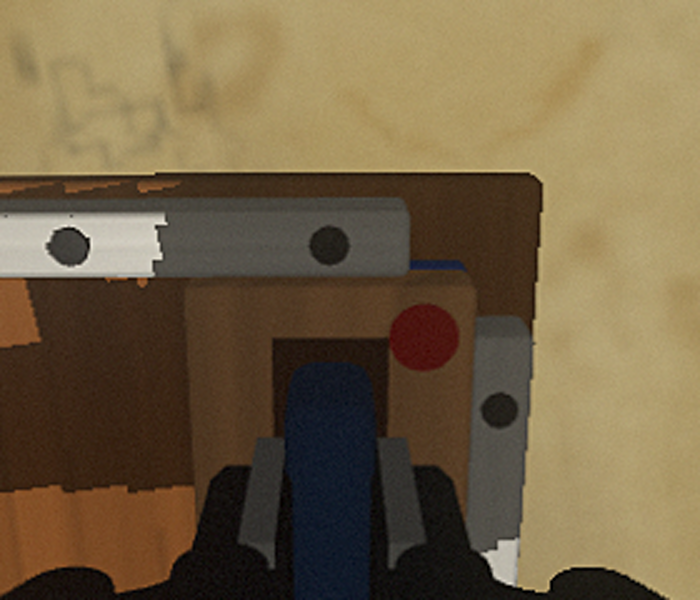

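The left contact is confirmed stiff (+19 N for 0.4 mm). But the stronger push tilts the tool 1.1° and may lift the block's rear edge. I ease the push and grip so it lies flat, then reload gently.

Request:
step_arm:
  plan:
    - {"dp":[-2,-1,-1],"yaw":0,"gripper":0}
    - {"dp":[-4,-2.5,-2.5],"yaw":0,"gripper":0}
    - {"dp":[-5,-3,-2.5],"yaw":0,"gripper":0}
    - {"dp":[-5,-3,-2.5],"yaw":0,"gripper":0}
    - {"dp":[-5,-2,-1],"yaw":0,"gripper":0}
    - {"dp":[-5,-1.5,-0.5],"yaw":0,"gripper":0}
    - {"dp":[-5,-1.5,-0.5],"yaw":0,"gripper":0}
  squeeze: 50

```text
clock: 12.02
eef_pos: [0.497, -0.0174, 0.0497]
orientation: [[0.154, 0.988, -0.005], [0.988, -0.155, -0.011], [-0.011, -0.003, -1.0]]
ft_force: [-24.1, -23.3, 28.0]
opening: 0.0121
finger_force: 91.9
```

```bash
cat >> chk.py <<'E'
def plane(n,m):
    for _ in range(4):
        A=np.c_[X[m]-35,Y[m]-25,np.ones(m.sum())]; c=np.linalg.lstsq(A,Z[m],rcond=None)[0]
        r=Z-(c[0]*(X-35)+c[1]*(Y-25)+c[2]); m=m&(abs(r)<1.5)
    print(n,m.sum(),c.round(4))
plane("board",g&(X>-60)&(X<5)&(Y>-20)&(Y<55)&(abs(Z-25.3)<3))
plane("block",g&(((X>12)&(X<25))|((X>45)&(X<59)))&(Y>25)&(Y<59)&(abs(Z-45.5)<2.5))
print(s["orientation"].round(4).tolist(),s["clock"],s["finger_force"])
E
python3 chk.py c4.png | grep -v zz
```

```text
[ 0.49704603 -0.01739658  0.04971528] [-24.07907961 -23.34373143  27.96526016] [-3.89527616  4.06894684  0.09825477] [-0.103  0.123  1.7   -0.011  1.322  0.055]
board 8785 [24.5 25.3 26. ]
top x14 177 [44.4 45.3 46.1]
top x35 256 [44.7 46.3 52.6]
top x55 188 [44.8 45.6 46.4]
top y40 172 [44.8 45.4 46. ]
top y48 182 [44.6 45.3 46.1]
top y55 189 [44.5 45.3 46. ]
x 14 edge y 60.4 | x 20 edge y 60.5 | x 26 edge y 60.5 | x 32 edge y 60.4 | x 38 edge y 60.3 | x 44 edge y 60.5 | x 50 edge y 60.4 | x 56 edge y 60.5 | 
y 44 x range (np.float64(10.8), np.float64(60.7)) | y 48 x range (np.float64(10.9), np.float64(60.4)) | y 52 x range (np.float64(10.7), np.float64(60.7)) | y 56 x range (np.float64(11.1), np.float64(60.5)) | 
left fence inner [60.1 72.1]
far fence inner [61.6 72.2]
board 15092 [-8.0000e-04  9.0000e-04  2.5216e+01]
block 4073 [-8.00000e-04 -6.40000e-03  4.55026e+01]
[[0.1545, 0.988, -0.0047], [0.9879, -0.1545, -0.0105], [-0.0111, -0.003, -0.9999]] 12.025 91.90913558006287
```

The squeeze did not relax because the fingers are locked, and the block is still about 0.4° up at the rear (slope -0.0064 against +0.0009 for the board). I'll unload, regrip a bit lower and further back on the bar with a softer grip, so it can settle flat under the press.

Request:
step_arm:
  plan:
    - {"dp":[-2,-1,-1],"yaw":0,"gripper":0}
    - {"dp":[-4,-2,-2],"yaw":0,"gripper":0}
    - {"dp":[-4.5,-3,-2],"yaw":0,"gripper":0}
    - {"dp":[-4.5,-3,-2],"yaw":0,"gripper":0}

```text
clock: 12.58
eef_pos: [0.4959, -0.0174, 0.0497]
orientation: [[0.153, 0.988, 0.003], [0.988, -0.153, -0.003], [-0.002, 0.003, -1.0]]
ft_force: [1.7, -6.0, 1.5]
opening: 0.0119
finger_force: 88.0
```

Request:
step_arm:
  plan:
    - {"dp":[0,0,0],"yaw":0,"gripper":0.35}
    - {"dp":[0,0,0],"yaw":0,"gripper":0.35}
    - {"dp":[-4,0,0],"yaw":0,"gripper":0.35}
    - {"dp":[-8,0,1],"yaw":0,"gripper":0.35}
    - {"dp":[-9,0,2],"yaw":0,"gripper":0.35}
    - {"dp":[-9,0,2],"yaw":0,"gripper":0.35}
  squeeze: 45

```text
clock: 13.32
eef_pos: [0.4934, -0.025, 0.0466]
orientation: [[0.153, 0.988, -0.0], [0.988, -0.153, 0.0], [0.0, -0.0, -1.0]]
ft_force: [-0.1, 0.6, 0.0]
opening: 0.0298
finger_force: 0.0
```

Request:
step_arm:
  plan:
    - {"dp":[0,0,0],"yaw":0,"gripper":0}
    - {"dp":[0,0,0],"yaw":0,"gripper":0}
    - {"dp":[0,0,0],"yaw":0,"gripper":0}
    - {"dp":[0,0,0],"yaw":0,"gripper":0}
    - {"dp":[0,0,0],"yaw":0,"gripper":0}
  squeeze: 45

```text
clock: 13.95
eef_pos: [0.4937, -0.0249, 0.047]
orientation: [[0.153, 0.988, 0.0], [0.988, -0.153, 0.0], [0.0, 0.0, -1.0]]
ft_force: [-0.1, -0.2, 2.3]
opening: 0.0131
finger_force: 44.6
```

```bash
python3 chk.py c5.png
```

```text
[ 0.49374408 -0.02485174  0.04695553] [-0.08903681 -0.24619189  2.33680896] [-0.02253023 -0.0257363   0.02191784] [-0.125  0.115  1.715  0.     1.312  0.028]
board 9453 [24.5 25.3 26. ]
top x14 206 [44.5 45.2 46. ]
top x35 224 [44.8 46.1 48. ]
top x55 203 [44.7 45.5 46.2]
top y40 186 [44.5 45.3 46. ]
top y48 202 [44.4 45.2 45.8]
top y55 206 [44.4 45.3 45.9]
x 14 edge y 60.1 | x 20 edge y 60.0 | x 26 edge y 60.2 | x 32 edge y 60.1 | x 38 edge y 60.1 | x 44 edge y 60.1 | x 50 edge y 60.2 | x 56 edge y 60.1 | 
y 44 x range (np.float64(9.0), np.float64(58.7)) | y 48 x range (np.float64(8.7), np.float64(59.0)) | y 52 x range (np.float64(8.7), np.float64(58.7)) | y 56 x range (np.float64(9.2), np.float64(59.1)) | 
left fence inner [60.5 72.1]
far fence inner [60.6 72.2]
board 17000 [-9.00000e-04  8.00000e-04  2.52228e+01]
block 4652 [-4.00000e-04  2.70000e-03  4.52274e+01]
[[0.1526, 0.9883, 0.0004], [0.9883, -0.1526, 0.0001], [0.0002, 0.0004, -1.0]] 13.95 44.55008268356323
```

Request:
step_arm:
  plan:
    - {"dp":[0.5,1,1],"yaw":0,"gripper":0}
    - {"dp":[1,2,1.5],"yaw":0,"gripper":0}
    - {"dp":[2,3,2],"yaw":0,"gripper":0}
    - {"dp":[3,4,3],"yaw":0,"gripper":0}
    - {"dp":[3,4,3],"yaw":0,"gripper":0}
    - {"dp":[3,4,3],"yaw":0,"gripper":0}

```text
clock: 14.75
eef_pos: [0.4959, -0.025, 0.0469]
orientation: [[0.153, 0.988, -0.006], [0.988, -0.153, -0.005], [-0.006, -0.006, -1.0]]
ft_force: [-29.4, -10.6, 35.3]
opening: 0.0133
finger_force: 49.4
```

```bash
python3 chk.py c6.png
```

```text
[ 0.49585561 -0.02498595  0.04694176] [-29.38219484 -10.55407697  35.33927033] [-1.52705358  4.65275324  0.29509147] [-0.122  0.125  1.703 -0.006  1.319  0.033]
board 9340 [24.5 25.2 26. ]
top x14 196 [44.5 45.3 46. ]
top x35 271 [44.8 46.1 51.8]
top x55 196 [44.6 45.5 46.4]
top y40 182 [44.5 45.4 46. ]
top y48 203 [44.6 45.4 46.1]
top y55 203 [44.5 45.2 46.1]
x 14 edge y 60.2 | x 20 edge y 60.2 | x 26 edge y 60.3 | x 32 edge y 60.3 | x 38 edge y 60.3 | x 44 edge y 60.3 | x 50 edge y 60.4 | x 56 edge y 60.3 | 
y 44 x range (np.float64(10.6), np.float64(60.7)) | y 48 x range (np.float64(10.9), np.float64(60.7)) | y 52 x range (np.float64(10.7), np.float64(60.3)) | y 56 x range (np.float64(11.0), np.float64(60.6)) | 
left fence inner [60.2 72.1]
far fence inner [61.6 72.2]
board 16897 [-7.00000e-04  6.00000e-04  2.52094e+01]
block 4741 [-2.70000e-03  3.00000e-03  4.52495e+01]
[[0.1529, 0.9882, -0.0063], [0.9882, -0.1529, -0.0048], [-0.0057, -0.0055, -1.0]] 14.75 49.43235397338867
```

It is flat now. I load the left fence while friction is eased, then restore the down and far push.

Request:
step_arm:
  plan:
    - {"dp":[0,-1.5,-1.5],"yaw":0,"gripper":0}
    - {"dp":[1,-2,-2],"yaw":0,"gripper":0}
    - {"dp":[2.5,-2,-2],"yaw":0,"gripper":0}
    - {"dp":[2.5,-2,-2],"yaw":0,"gripper":0}
    - {"dp":[2.5,-1,-1],"yaw":0,"gripper":0}
    - {"dp":[2.5,0,0],"yaw":0,"gripper":0}
    - {"dp":[2.5,0,0],"yaw":0,"gripper":0}

```text
clock: 15.68
eef_pos: [0.4959, -0.025, 0.047]
orientation: [[0.154, 0.988, -0.007], [0.988, -0.154, -0.009], [-0.01, -0.006, -1.0]]
ft_force: [-31.3, -22.6, 36.9]
opening: 0.0129
finger_force: 49.6
```

```bash
python3 chk.py c7.png
```

```text
[ 0.49590548 -0.02495334  0.04696126] [-31.31747446 -22.62034531  36.89545423] [-3.22289127  5.02394895  0.23934519] [-0.119  0.126  1.702 -0.01   1.319  0.038]
board 9334 [24.5 25.3 26. ]
top x14 204 [44.4 45.3 46. ]
top x35 266 [44.7 46.1 52.7]
top x55 195 [44.8 45.5 46.3]
top y40 184 [44.6 45.4 46.1]
top y48 193 [44.7 45.4 46.1]
top y55 203 [44.6 45.4 46. ]
x 14 edge y 60.3 | x 20 edge y 60.2 | x 26 edge y 60.3 | x 32 edge y 60.4 | x 38 edge y 60.3 | x 44 edge y 60.4 | x 50 edge y 60.2 | x 56 edge y 60.3 | 
y 44 x range (np.float64(10.7), np.float64(60.7)) | y 48 x range (np.float64(11.0), np.float64(60.8)) | y 52 x range (np.float64(10.8), np.float64(60.8)) | y 56 x range (np.float64(10.9), np.float64(60.6)) | 
left fence inner [60.3 72.1]
far fence inner [61.7 72.2]
board 16865 [-7.0000e-04  7.0000e-04  2.5209e+01]
block 4721 [-2.10000e-03  3.30000e-03  4.52676e+01]
[[0.154, 0.988, -0.0074], [0.988, -0.1541, -0.0093], [-0.0104, -0.0059, -0.9999]] 15.675 49.55384373664856
```

```bash
python3 -c "
from plant import ctrl
print(ctrl.job_done())"
```

```text
the job is handed in; nothing more can be done
None
```

The blue-grip block is flat on the bed with its dotted corner in the fence corner, square to both fences within measurement, and still gripped and pressed (about 31 N on the far fence side, 23 N on the left, 37 N down). The job was handed in at about 16 s, with no verdict returned; I did not take a final picture of the yellow block, jar and stone, but the carry was planned clear of them.

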